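# Blow out the air line at the print bench

## Task

Blow the moisture out of the air line before printing starts: on the three-valve air manifold, pull the knob with the wide mushroom head straight up until it stops in its on position, leave it on for at least a second, then push it fully back in and let go. Leave the manifold's other two knobs, the ball and the slim post, pushed in.

Things in the scene. Friction and masses are not known exactly. Their poses are not given: they have to be found in the camera images.
- purge_grip (a point): Grip point of the black mushroom knob: on its vertical axis, mid-height of the head's rim; moves with the knob. Head 50 mm across; underside 10.5 mm below this point, top 11.5 mm above, straight rim +-5.5 mm. Knob in: 105 mm above the bench, 34.5 mm above its grey valve (56 mm square). z up, y along the row of knobs, x across it; to either side along x nothing is taller than 80 mm for 100 mm.
- purge_knob (a joint): Mushroom knob's travel in m, straight up: 0 pushed fully in (off), 0.030 pulled fully out (on), with a firm stop at each end. It has no spring: a stiff seal holds it wherever it is left, also on and off; moving it takes 5 to 6 N.
- ball_knob (a joint): The same travel of the knob with a black ball head, 28 mm across: 0 in, 0.030 out; starts in. The three knobs stand 90 mm apart in one row, in any order, and reach at most 120 mm above the bench; a gauge at one end of their bar reaches 80 mm.
- post_knob (a joint): The same travel of the knob with a slim black upright cylinder head, 22 mm across and 30 mm tall: 0 in, 0.030 out; starts in.

How it is judged:
By the outcome, as a careful person would: the job done as asked, in the order asked, and still so for the second after the job is handed in, with the robot touching nothing.
It also fails if it takes over 35 s, if anything falls off the work surface, if the arm or the gripper's body presses on something with over 40 N, if the wrist force passes 120 N, or if a joint passes its speed limit or range.

## Robot

A 6-joint arm with a two-finger parallel gripper is mounted at the origin on the work surface. World frame = base frame: x ahead of the robot, y to its left, z up, the work surface at z = 0. Lengths are in m, angles in degrees, forces in N, time in s.
With the tool pointing down it reaches from about 0.375 to 0.75 m from the base axis. Payload 9 kg.
Tool frame: the origin (TCP) lies where the fingers leave the gripper's body, on its centre line; the fingertips stand 73 mm ahead of it and the grasp point (between the pads) lies 54 mm ahead of it (robot.tip_reach is the distance from the TCP to the fingertips, in m); z points along the fingers, y is the line along which they close (so a half turn about z gives the same grasp; the last joint's range is limited). The gripper opens to 85 mm and grips with 20 to 120 N. Pads are 22 mm wide; open, the fingers measure 114 mm over their backs; the gripper's body (76 mm by 85 mm) begins 54 mm behind the grasp point. The pads swing forward as they close: fully open they stand 13 mm farther back than shut.
Start: joints at [-89.25, 5.964, 5.575, 89.605, 0, 77.527], TCP at [0.137, -0.584, 0.304] pointing down, gripper open.
Joint ranges: [-171.21, 171.21], [-48.23, 106.86], [-62.78, 66.21], [-105.2, 120.99], [-86.42, 89.51], [-180, 180]. Speed limits (degrees/s): [127.2, 127.2, 147.25, 180, 180, 180].

## Interface

Orientations are given as [roll, pitch, yaw] about the fixed x, y, z axes, in that order (R = Rz(yaw) Ry(pitch) Rx(roll)).
In Python, from plant import robot gives the robot as it stands. Calls block until the motion is done:
- robot.move_pose(position, orientation): joint-space move of the TCP to a pose.
- robot.line_to(position, vel=0.15, rotation=None, guard=None): straight line of the TCP; rotation=None keeps the orientation; vel is the mean speed in m/s. With guard (N) it stops when the force on the tool has changed by that much, and returns True; else False.
- robot.goto_joints(angles): joint-space move.
- robot.set_gripper(opening): finger opening in m; the grip force is fixed at half the most; returns when the fingers have stopped.
- robot.pause(seconds).
- robot.ik(position, orientation): joint angles nearest the present ones, or None.
- robot.observe(): the state.
- robot.grab_frame(name): name is "scene" or "side" or "wrist"; returns the picture (420x560x3 uint8, blue, green, red); there is no depth.
- robot.get_calibration(name): a dict with "vertical_fov" (degrees; the focal length in pixels is half the picture's height over the tangent of half this angle, whatever the lens; pixels are square), "cx", "cy" (the principal point, pixels), "rvec" (rotation vector, rad) and "tvec" (3), from world to camera coordinates, as OpenCV has them. Camera axes: x right, y down, z forward; pixel columns grow to the right and rows downward; lengths in m; the calibration is good to about 2 mm. The wrist camera is an equidistant fisheye: a pixel r from the principal point sees the ray r / f radians off the axis. A picture is of the moment at which its call begins: read the wrist's pose just before it. get_calibration takes no time and is no camera call; for the wrist camera it gives the pose at the moment of the call.
A pose or a line that the arm cannot do raises robot.IKError and nothing moves.
- robot.job_done(): hands the job in; it is judged then, once.
The state is a dict: "time": time; "q": joint angles; "qvel": joint speeds; "joint_torque": joint torques, N m; "tool_pos": TCP position; "tcp_rot": TCP orientation; "ft_force": force on the tool from outside, world axes, zero at the start; "torque": the same for the moment, N m; "gripper_width": finger opening in m; "gripper_force": force on a finger pad.
Only numpy, scipy, OpenCV 4.12 (cv2) and the standard library are available. Lean on these libraries where they do the work, as an engineer would, in place of code of your own. Each camera call takes 0.05 s, during which the arm holds its last target. There are 200 camera calls.

## Working session

There is one attempt and no reset: what is moved stays moved. The work goes in short steps, each a Python script; the robot and the scene stay as the last script left them, time stands still between calls to the robot, and variables do not carry over. Pictures are saved under pics/ and viewed, at most 10 in all, crops included, and the job is handed in when it is done.

```bash
ls; mkdir -p pics; python3 - <<'E'
from plant import robot
import cv2
for n in("scene","side","wrist"):
    c=robot.get_calibration(n); print(n,c)
    cv2.imwrite(f"pics/{n}0.png",robot.grab_frame(n))
print(robot.observe())
E
```

```text
pics
scene {'vertical_fov': 46.69672367657552, 'cx': 266.02057411069796, 'cy': 199.72117999336973, 'rvec': array([ 1.44217708,  2.0011591 , -0.90520862]), 'tvec': array([ 0.15590894, -0.280932  ,  1.22915464])}
side {'vertical_fov': 43.84393017822749, 'cx': 270.70857461671153, 'cy': 207.2770495735546, 'rvec': array([ 0.15335575, -2.6686814 ,  1.54117304]), 'tvec': array([0.57390446, 0.132248  , 0.79210903])}
wrist {'vertical_fov': 65.70646984690485, 'cx': 279.92005456192567, 'cy': 207.96690438346522, 'rvec': array([-2.28489772,  1.81048345,  0.25001569]), 'tvec': array([-0.60109064, -0.03500157,  0.378235  ])}
{'time': 0.15, 'q': array([-8.92492334e+01,  5.99081865e+00,  5.53845487e+00,  8.96033006e+01,
       -5.21838756e-04,  7.75291441e+01]), 'qvel': array([ 0.03483077, -0.21718606,  0.20427119,  0.04259887,  0.1136313 ,
        0.03700409]), 'joint_torque': array([ 1.87586884e-03, -5.57355487e+01,  5.04006350e+01,  1.25080164e-02,
       -2.74335544e-04, -5.83261993e-06]), 'tool_pos': array([ 0.13726073, -0.58391692,  0.30331145]), 'tcp_rot': array([-1.79945536e+02, -1.15107952e-02,  1.32216173e+01]), 'ft_force': array([0.71376777, 0.81329887, 0.53257581]), 'torque': array([-0.02006676,  0.0668265 ,  0.04569802]), 'gripper_force': 0.0, 'gripper_width': 0.08541974894247256}
```

View pics/scene0.png

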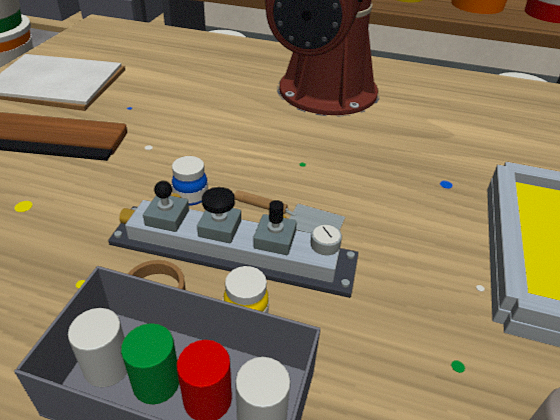

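View pics/side0.png

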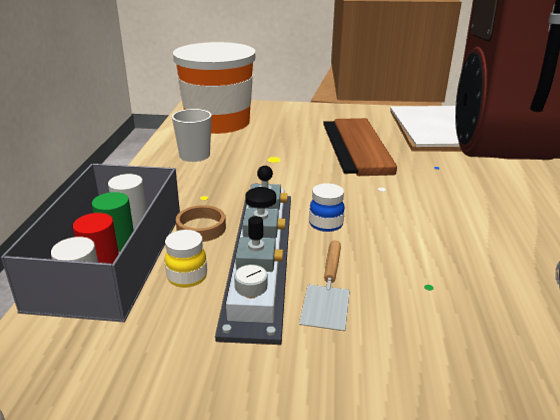

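View pics/wrist0.png

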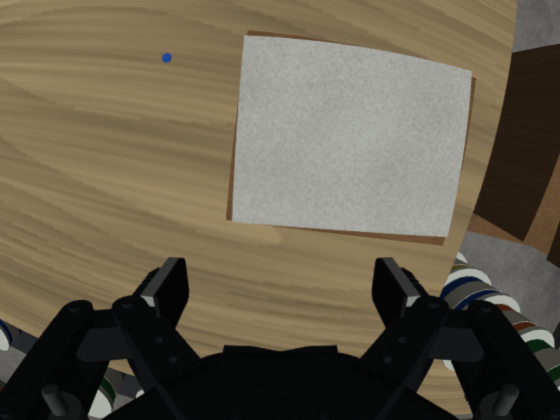

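The scene shows ball (164,189), mushroom (218,200) and post (276,212). In the side view they are at (265,173), (261,198) and (256,228). The mushroom is the middle knob. I'll triangulate the black blobs.

```bash
cat > h.py <<'E'
import cv2, numpy as np
def P(c):
    f=210/np.tan(np.radians(c["vertical_fov"]/2))
    K=np.array([[f,0,c["cx"]],[0,f,c["cy"]],[0,0,1]])
    return K@np.c_[cv2.Rodrigues(c["rvec"])[0],c["tvec"]]
def blob(img,seed,thr=35,tol=8):
    m=(img.max(2)<thr).astype(np.uint8)
    n,l,s,c=cv2.connectedComponentsWithStats(m)
    ys,xs=np.nonzero(m); k=np.argmin((xs-seed[0])**2+(ys-seed[1])**2); i=l[ys[k],xs[k]]
    x,y,w,h,a=s[i]
    return np.array([x+(w-1)/2,y+(h-1)/2]),s[i],c[i]
E
python3 - <<'E'
from plant import robot
from h import *
A=cv2.imread("pics/scene0.png");B=cv2.imread("pics/side0.png")
pa,pb=P(robot.get_calibration("scene")),P(robot.get_calibration("side"))
for n,a,b in(("ball",(164,189),(265,173)),("mush",(218,200),(261,198)),("post",(276,212),(256,228))):
    u,su,_=blob(A,a);v,sv,_=blob(B,b)
    X=cv2.triangulatePoints(pa,pb,u,v).ravel();X=X[:3]/X[3]
    r=[(p@np.r_[X,1])[:2]/(p@np.r_[X,1])[2] for p in(pa,pb)]
    print(n,X.round(4),su,sv,(r[0]-u).round(1),(r[1]-v).round(1))
E
```

```text
ball [ 0.6045 -0.1392  0.101 ] [155 182  17  16 208] [258 166  15  15 163] [-0.3 -0.9] [-0.4  0.6]
mush [ 0.6008 -0.0498  0.1018] [202 188  32  25 621] [246 187  30  21 509] [-0.3 -1. ] [-0.4  0.7]
post [0.5964 0.0407 0.1005] [269 201  14  23 274] [249 216  14  24 303] [-0.4 -1. ] [-0.5  0.8]
```

```bash
python3 - <<'E'
from plant import robot
from h import *
for y in(92.6,-87.4):
    q=robot.ik([0.6008,-0.0498,0.28],[180,0,y]); print(y,None if q is None else np.round(q,1))
    q2=robot.ik([0.6008,-0.0498,0.155],[180,0,y]); print(None if q2 is None else np.round(q2,1))
yaw=92.6 if robot.ik([0.6008,-0.0498,0.28],[180,0,92.6]) is not None else -87.4
robot.move_pose([0.6008,-0.0498,0.28],[180,0,yaw]); robot.pause(.3)
o=robot.observe();print(o["time"],o["tool_pos"],o["tcp_rot"])
c=robot.get_calibration("wrist");np.save("c.npy",c,allow_pickle=True)
cv2.imwrite("pics/w1.png",robot.grab_frame("wrist"))
E
```

```text
92.6 [-17.2   6.2   3.4  87.1   0.   70.2]
[-17.2   8.   -7.8  74.2   0.   70.2]
-87.4 [ -17.2    6.2    3.4   87.1    0.  -109.8]
[ -17.2    8.    -7.8   74.2    0.  -109.8]
2.9583 [ 0.6007662  -0.05015828  0.27999001] [-1.79998032e+02  1.51516659e-03  9.25676869e+01]
```

View pics/w1.png

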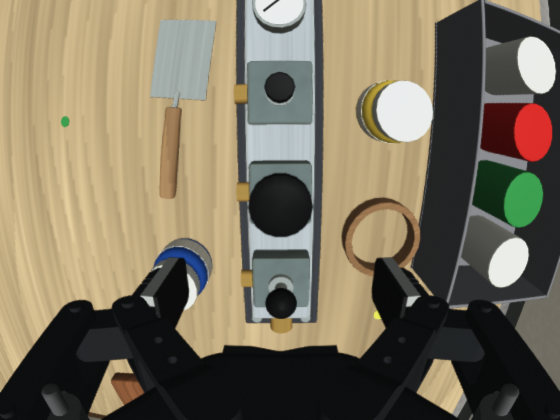

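The wrist view shows the mushroom at (281,205), laterally centred, with the fingers' sides clear. I'll refine its position, then grip.

```bash
python3 - <<'E'
from plant import robot
from h import *
c=np.load("c.npy",allow_pickle=True).item()
f=210/np.tan(np.radians(c["vertical_fov"]/2));R=cv2.Rodrigues(c["rvec"])[0];C=-R.T@c["tvec"]
I=cv2.imread("pics/w1.png")
def cast(u,z):
    d=np.array([u[0]-c["cx"],u[1]-c["cy"]]);r=np.hypot(*d);t=r/f
    v=R.T@np.r_[d/r*np.sin(t),np.cos(t)]
    return C+v*(z-C[2])/v[2]
pt={}
for n,s in(("mush",(281,205)),("post",(279,88))):
    u,st,_=blob(I,s);pt[n]=cast(u,.105 if n=="mush" else .115);print(n,u,st,pt[n])
g=(pt["mush"]+[0.6008,-0.0498,.105])/2; print(g)
yaw=robot.observe()["tcp_rot"][2]
if np.hypot(*(pt["mush"]-[0.6008,-0.0498,.105])[:2])<.008:
    robot.line_to([g[0],g[1],.20],vel=.15)
    print(robot.line_to([g[0],g[1],.155],vel=.06,guard=8))
    robot.set_gripper(0.04)
    o=robot.observe();print({k:o[k] for k in("time","tool_pos","gripper_width","gripper_force","ft_force","torque")})
    cv2.imwrite("pics/s2.png",cv2.resize(robot.grab_frame("side")[110:310,160:400],None,fx=2.5,fy=2.5))
E
```

```text
mush [280.  204.5] [ 249  174   63   62 2957] [ 0.60113545 -0.04920844  0.105     ]
post [278.   88.5] [265  75  27  28 127] [0.59575517 0.03898564 0.115     ]
[ 0.60096773 -0.04950422  0.105     ]
False
{'time': 5.0417, 'tool_pos': array([ 0.60087243, -0.04958047,  0.1559045 ]), 'gripper_width': 0.04805213219126309, 'gripper_force': 61.116824634955265, 'ft_force': array([-3.63360236,  0.03877855,  6.95178971]), 'torque': array([ 0.07753469,  0.91957179, -0.07004974])}
```

View pics/s2.png

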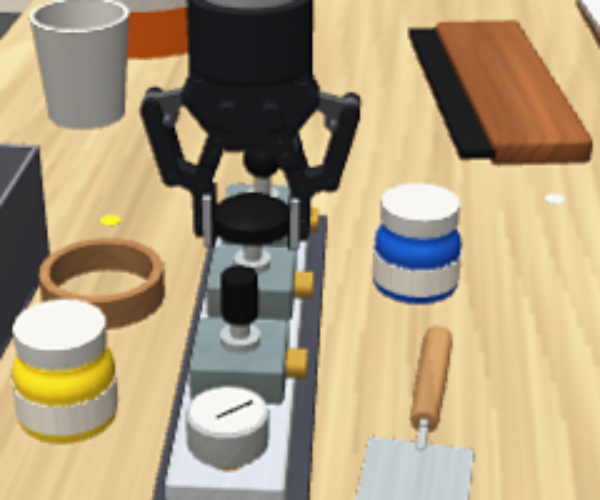

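Both pads hold the rim squarely (head at about (250,215) in the crop, pads at 208 and 295). Next I pull it up to the stop.

```bash
python3 - <<'E'
from plant import robot
from h import *
p=robot.observe()["tool_pos"]
hit=robot.line_to([p[0],p[1],p[2]+.036],vel=.025,guard=28)
o=robot.observe();print(hit,{k:o[k] for k in("time","tool_pos","gripper_width","ft_force","torque")},o["tool_pos"][2]-p[2])
cv2.imwrite("pics/s3.png",cv2.resize(robot.grab_frame("side")[110:310,160:400],None,fx=2.5,fy=2.5))
E
```

```text
True {'time': 6.2417, 'tool_pos': array([ 0.60081135, -0.04959751,  0.18602441]), 'gripper_width': 0.047708629426010674, 'ft_force': array([3.28496645, 0.02722063, 1.88098408]), 'torque': array([-0.07804786, -0.47128534, -0.04105483])} 0.03012297254916685
```

View pics/s3.png

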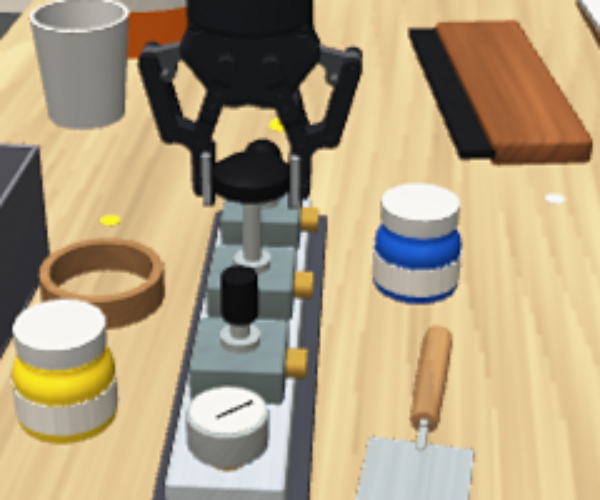

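The knob is out: 30.1 mm of travel with the stop felt, and the stem is visible. I'll hold it there, then push it back in.

```bash
python3 - <<'E'
from plant import robot
from h import *
robot.pause(1.6)
p=robot.observe()["tool_pos"];print(p)
hit=robot.line_to([p[0],p[1],p[2]-.036],vel=.025,guard=28)
o=robot.observe();print(hit,{k:o[k] for k in("time","tool_pos","gripper_width","ft_force")},o["tool_pos"][2]-p[2])
cv2.imwrite("pics/s4.png",cv2.resize(robot.grab_frame("side")[110:310,160:400],None,fx=2.5,fy=2.5))
E
```

```text
[ 0.60077354 -0.04960045  0.1852518 ]
True {'time': 9.0083, 'tool_pos': array([ 0.60100103, -0.04961769,  0.15596182]), 'gripper_width': 0.04780263233610066, 'ft_force': array([-1.46505454,  0.22728008,  6.96725531])} -0.029289980787580938
```

View pics/s4.png

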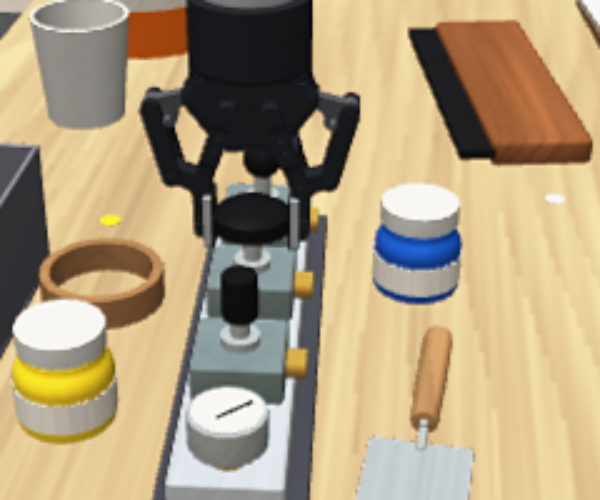

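It's back at its starting height. Opening the pads could drag it up slightly, so I'll release and press the top with closed fingers to be sure.

```bash
python3 - <<'E'
from plant import robot
from h import *
robot.set_gripper(0.085)
p=robot.observe()["tool_pos"];xy=[0.6009,-0.0496]
robot.line_to([*xy,.23],vel=.12)
robot.set_gripper(0.0)
robot.line_to([*xy,.20],vel=.08);robot.pause(.2)
hit=robot.line_to([*xy,.182],vel=.02,guard=20)
o=robot.observe();print(hit,o["time"],o["tool_pos"],o["ft_force"],o["tool_pos"][2]-robot.tip_reach)
robot.line_to([*xy,.28],vel=.12)
robot.pause(.2)
print(robot.observe()["time"])
I=robot.grab_frame("side");S=robot.grab_frame("scene")
cv2.imwrite("pics/s5.png",np.hstack([cv2.resize(I[110:310,160:360],None,fx=2,fy=2),cv2.resize(S[120:320,100:300],None,fx=2,fy=2)]))
for s in((265,173),(261,198),(256,228)): print(blob(I,s)[1])
E
```

```text
True 12.4167 [ 0.60099274 -0.04957993  0.18843869] [-2.03379115  0.97927372  7.44688711] 0.11583868545512233
13.5333
[258 166  14  15 158]
[246 187  30  21 500]
[249 217  14  23 301]
```

View pics/s5.png

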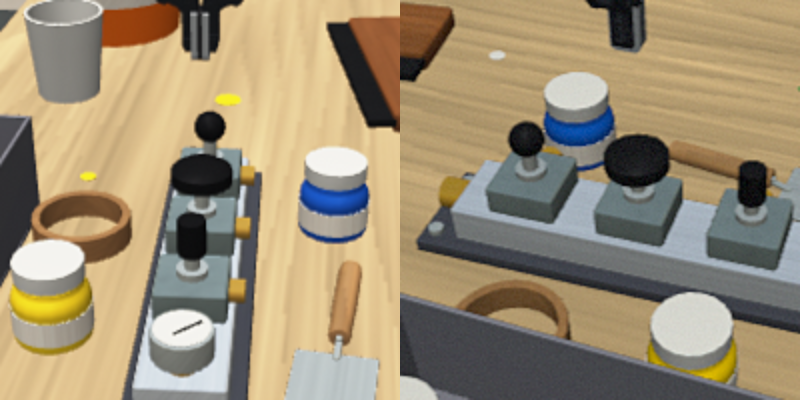

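All three knobs are in, with their blobs at the starting pixels, and the gripper is clear.

```bash
python3 -c "
from plant import robot
print(robot.job_done())"
```

```text
the job is handed in; nothing more can be done
None
```

The mushroom knob was pulled up to its on stop (30 mm), held on for over 1.6 s and pushed fully back in; the ball and post knobs were never touched, and I handed the job in at about 13.5 s with the gripper clear.

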